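Close and latch the sticky topping-well cover

TASK

The steel topping well on the counter has been left open: work its wide sliding cover fully home against the far end of its track, at both ends, then swing the small turn latch right in behind the cover's left post. The cover racks and jams in its sticky track when one end gets ahead, so walk it along with gentle pushes on its two posts in turn, never forcing anything, and leave the other things on the counter and on the well where they are.

Things in the scene. Friction and masses are not known exactly. Their poses are not given: they have to be found in the camera images.
- unit: The topping well: fixed stainless box, 280 mm along its x (the way the cover closes, away from the robot), 420 mm along y, 100 mm high; origin at the centre of its underside. A rail runs along each side (163 to 210 mm from the middle, top at 100 mm). A clear guard is fixed over the middle, full length, y -90 to +90 mm, top at 117 mm: the cover can be reached only near its ends.
- cover: Aluminium cover plate, 98 mm (x) by 320 mm (y) by 4 mm, top at 98 mm, between the rails; origin at its centre, axes along the unit's when square. It starts 60 to 75 mm short of home, nearly square; home is x = +50 mm in the unit's frame, far edge on the rubber-faced end wall, at both ends, within 2 mm. More than 25 N on any part of the well damages it.
- left_post (a point): Top centre of the cover's left (+y) push post: upright black round peg, 16 mm in diameter, 34 mm tall, top 132 mm above the counter, 135 mm from the cover's centre along y. A push here moves this end while the other stays almost still, against about 9 to 13 N. It wedges when it leads the other end too far: by 9 to 15 mm, depending on the play of the track, which differs each time.
- right_post (a point): Top centre of the cover's right (-y) push post; same size and behaviour as the left one. An end that wedges stops dead and its resistance climbs steeply, which has to be felt: the play cannot be seen. A push at the other end frees it.
- latch_pivot (a point): Pivot of the turn latch, on top of the left rail 100 mm above the counter, at x = +34 mm, y = +190 mm in the unit's frame. The latch is a steel bar 10 mm wide, 6 mm thick, lying on the rail. If the cover's left end is more than 3 mm short of home, the bar strikes the left post.
- latch_pin (a point): Top centre of the upright black pin, 12 mm in diameter, 30 mm tall (foot 106 mm, top 136 mm above the counter), 52 mm from the pivot near the latch bar's free end. Pushed sideways it turns the latch against about 2 to 4 N; the latch stays where it is left.
- latch (a joint): Angle of the turn latch in rad: 0 open, bar pointing to the unit's -x along the rail (starts at 0 to 0.3); grows as the pin swings inward over the cover, counter-clockwise from above; 1.57 when the bar points to the unit's -y, 3 mm behind the left post. Its stop is at 1.60.
- pinch_bowl: Small white bowl, 68 mm wide and 28 mm high, loose on top of the clear guard; origin at the centre of its underside. To be left alone.
- spice_tin: Small steel tin, 34 mm in diameter and 45 mm high, loose on the right rail of the unit near its robot-side end; origin at the centre of its underside. To be left alone.
- sauce_a: White squeeze bottle, 56 mm in diameter, 160 mm high, standing on the counter; origin under its centre. To be left alone.
- sauce_b: Orange squeeze bottle, 56 mm in diameter, 150 mm high, standing on the counter; origin under its centre. To be left alone.
- blue_mug: Blue mug, 84 mm in diameter, 100 mm high, on the counter; origin under its centre. To be left alone.
- steel_cup: Steel cup, 72 mm in diameter, 75 mm high, on the counter; origin under its centre. To be left alone.

How it is judged:
By the outcome, as a careful person would: the job done as asked, in the order asked, and still so for the second after the job is handed in, with the robot touching nothing.
It also fails if it takes over 72 s, if anything falls off the work surface, if the arm or the gripper's body presses on something with over 40 N, if the wrist force passes 120 N, or if a joint passes its speed limit or range.

ROBOT

A 7-joint arm with a two-finger parallel gripper is mounted at the origin on the work surface. World frame = base frame: x ahead of the robot, y to its left, z up, the work surface at z = 0. Lengths are in m, angles in rad, forces in N, time in s.
With the tool pointing down it reaches from about 0.425 to 0.95 m from the base axis. Payload 4.7 kg.
Tool frame: the origin (TCP) lies between the finger pads; the fingertips stand 25 mm ahead of it and the grasp point (between the pads) lies 6 mm ahead of it; x points along the fingers, y is the direction in which the jaws open and shut, and the axes are right-handed (so a half turn about x gives the same grasp; the last joint's range is limited). The gripper opens to 87 mm and grips with 3 to 60 N. Pads are 19 mm wide; open, the fingers measure 117 mm over their backs; the gripper's body (75 mm by 190 mm) begins 51 mm behind the grasp point.
Start: joints at [-0.029, 0.469, -0.049, 1.532, 0.024, 1.141, -0.082], TCP at [0.675, 0, 0.248] pointing down, gripper open.
Joint ranges: [-2.59, 2.59], [-0.33, 1.99], [-1.39, 1.29], [0.1, 2.45], [-1.04, 4.18], [0.21, 1.99], [-2.66, 2.66]. Speed limits (rad/s): [2.57, 2.57, 3.14, 3.14, 3.14, 3.14, 3.14].

INTERFACE

Orientations are given as a unit quaternion [x, y, z, w].
In Python, from bench import get_state, vision, arm gives the robot as it stands.
- The arm moves only by the tool play_rows, never from a script. Its argument "series" is one flat list of numbers, 7 for each row, row after row: the opening, from 0 (shut) to 1 (fully open), then the shift along the world's x, y, z in cm, then the turn, a rotation vector about the world's x, y, z in rad. A call has 1 to 8 rows; each row shifts and turns the pose as measured when the row begins; what a row does not reach is not made up. A row lasts 1/12 s, in which the tool goes at most 41.7 mm and 7.16 degrees, less where a joint would pass 70% of its speed; a pose out of reach is approached as far as the arm can. A call is refused whole if a number of a shift passes 4.17 or a number of a turn 0.125, either way. A call with a gripper value outside its range is refused whole. The fingers move at their own pace and stop on an object; the grip force is fixed at half the most. Time passes only in rows, so rows that do not move let the fingers close. It gives the time, the measured TCP pose, the force and the opening at its end, in the units of the state.
- get_state(): the state, without advancing time (a new reading comes with each control period).
- vision.read_camera(name): name is "scene" or "side" or "wrist"; returns a dict with "pixels" (400x640x3 uint8, red, green, blue), "intrinsics" (3x3 intrinsics, pixels), "eye" and "attitude" of the camera in the world; the wrist camera has in their place "hand_eye" (4x4, takes a point from camera to tool coordinates, whose origin is the TCP and whose axes are the tool frame's). Camera axes: x right, y down, z forward; pixel columns grow to the right and rows downward; lengths in m; the calibration is good to about 2 mm. A picture is of the moment at which its call begins: read the wrist's pose just before it. There is no depth.
- arm.close_job(): hands the job in, once; it reports no verdict.
The state is a dict: "clock": time; "q": joint angles; "qvel": joint speeds; "tau": joint torques, N m; "eef_pos": TCP position; "eef_rot": TCP orientation; "wrist_force": force on the tool from outside, world axes, zero at the start; "wrist_torque": the same for the moment, N m; "grip_width": opening from 0.0 (shut) to 1.0 (fully open).
Only numpy, scipy, OpenCV 4.12 (cv2) and the standard library are available. Lean on these libraries where they do the work, as an engineer would, in place of code of your own. Each camera call takes 0.05 s, during which the arm holds its last target. There are 200 camera calls.

## Working session

There is one attempt and no reset: what is moved stays moved. The work goes in short steps, Python scripts to look and compute and a tool call to move; the robot and the scene stay as the last step left them, time stands still between calls to the robot, and variables do not carry over. Pictures are saved under pics/ and viewed, about 8 in all and at most 12, crops included, and the job is handed in when it is done.

Besides the shell and the picture viewer there is one more tool, called after ">>>" as name(argument=value, ...) on one line, values as JSON. play_rows: Moves the arm, as the interface text tells. Its arguments: {"type":"object","properties":{"series":{"type":"array"}},"required":["series"]}

```bash
mkdir -p pics; ls; cat > h.py <<'E'
import numpy as np, cv2
from bench import get_state, vision, arm
from scipy.spatial.transform import Rotation as R
def snap(cam,name):
    s=get_state(); d=vision.read_camera(cam); cv2.imwrite(f'pics/{name}.png',d['pixels'][:,:,::-1]); 
    d['s']=s; np.save(f'pics/{name}.npy',d,allow_pickle=True); return d
def ld(name): return np.load(f'pics/{name}.npy',allow_pickle=True).item()
def Rm(a):
    a=np.array(a,float); return R.from_quat(a).as_matrix() if a.size==4 else a.reshape(3,3)
def pose(d):
    if 'hand_eye' in d:
        H=np.array(d['hand_eye']); s=d['s']; Rt=Rm(s['eef_rot']); return Rt@H[:3,:3], Rt@H[:3,3]+np.array(s['eef_pos'])
    return Rm(d['attitude']), np.array(d['eye'])
def at_z(d,u,v,z):
    A,e=pose(d); r=A@np.linalg.inv(d['intrinsics'])@[u,v,1]; return e+r*(z-e[2])/r[2]
def proj(d,p):
    A,e=pose(d); c=d['intrinsics']@(A.T@(np.array(p)-e)); return c[:2]/c[2]
E
python3 - <<'E'
from h import *
for c in ['scene','side','wrist']:
    d=snap(c,c+'0'); print(c,d['intrinsics'][0],d.get('eye'),d.get('attitude'),d.get('hand_eye'))
print(get_state())
a=[cv2.imread(f'pics/{c}0.png') for c in ['scene','side']]
cv2.imwrite('pics/a.png',cv2.resize(np.vstack(a),(480,600)))
E
```

```text
pics
scene [511.76661764   0.         313.25673143] [ 1.38336371 -0.70010538  0.9020065 ] [ 0.80173753  0.38165349 -0.18900458 -0.41932662] None
side [460.94631512   0.         322.20590842] [-0.00540034 -0.99893231  0.94938537] [ 0.86389152 -0.21938487  0.11412354 -0.43879101] None
wrist [276.63548432   0.         318.21066738] None None [[ 1.59559596e-04 -2.78834314e-01  9.60339211e-01 -1.37857711e-01]
 [ 9.99999885e-01 -3.89788396e-04 -2.79324175e-04 -1.56340969e-03]
 [ 4.52214245e-04  9.60339145e-01  2.78834220e-01 -7.79239074e-02]
 [ 0.00000000e+00  0.00000000e+00  0.00000000e+00  1.00000000e+00]]
{'clock': 0.15, 'q': array([-0.02894362,  0.46920679, -0.04863954,  1.53338217,  0.02411759,
        1.14099772, -0.08229679]), 'qvel': array([-0.00113782, -0.00308408,  0.00085934, -0.00244648, -0.00029166,
       -0.001137  , -0.00130506]), 'tau': array([ 7.46239912e-04, -5.08426881e+01, -8.08802387e-02, -2.36421436e+01,
       -6.13636756e-02,  3.56170710e-02,  1.36465555e-04]), 'eef_pos': array([6.74595059e-01, 7.11753328e-05, 2.46789742e-01]), 'eef_rot': array([ 0.49960872,  0.50037174, -0.50033166,  0.49968739]), 'wrist_force': array([ 0.24560636,  0.28281639, -0.08569236]), 'wrist_torque': array([ 0.04827849, -0.02802284, -0.01192487]), 'grip_width': 1.003611541548711}
```

View pics/scene0.png

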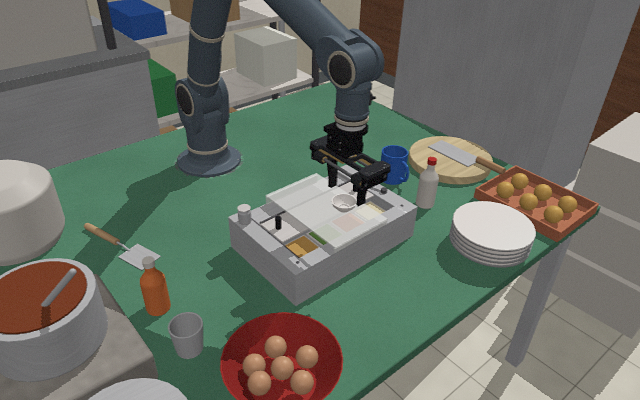

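View pics/wrist0.png

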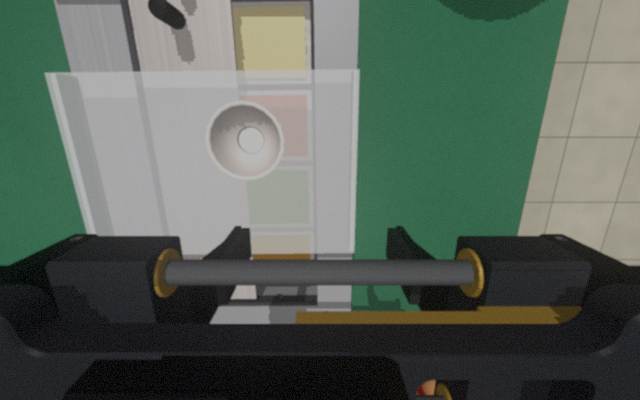

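Right post is at about (278,222) in the scene view. The left post shows at (165,12) in the wrist view. I'll enlarge the scene view next.

```bash
python3 - <<'E'
from h import *
d=ld('scene0'); im=d['pixels'][155:305,220:420,::-1]
cv2.imwrite('pics/c1.png',cv2.resize(im,(800,600),interpolation=cv2.INTER_CUBIC))
w=ld('wrist0')
for uv,z in [((48,73),.117),((358,70),.117),((154,4),.132),((178,22),.098)]: print(uv,at_z(w,*uv,z))
print(at_z(d,278,216,.132))
E
```

```text
(48, 73) [0.43163088 0.11559566 0.117     ]
(358, 70) [0.70802362 0.1178466  0.117     ]
(154, 4) [0.54288923 0.16367677 0.132     ]
(178, 22) [0.54487648 0.16100015 0.098     ]
[ 0.54862007 -0.10695751  0.132     ]
```

View pics/c1.png

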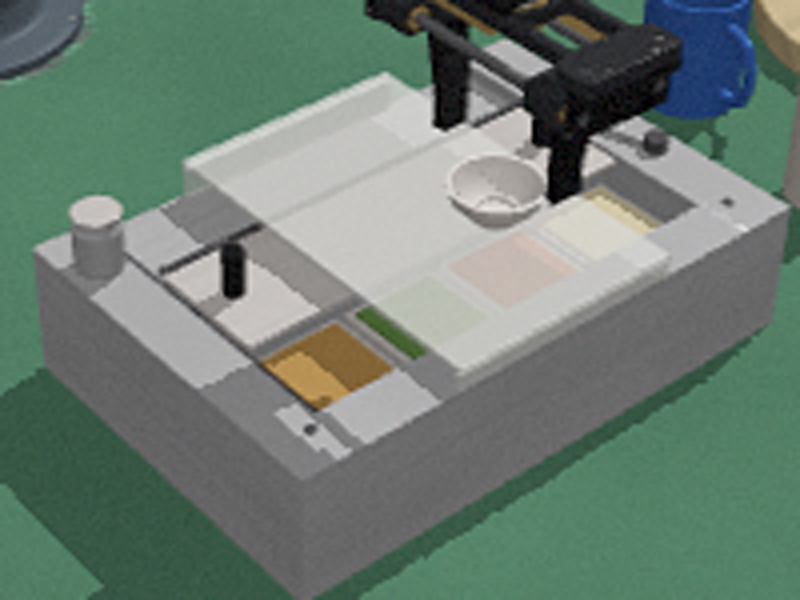

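The crop shows the well's top corners at about (296,275), (417,207) and (229,217). The right post top is at (278,216), and the latch pin is near (384,189). The left post is hidden by a finger.

```bash
python3 - <<'E'
from h import *
d=ld('scene0')
P=[at_z(d,220+u/4,155+v/4,.1) for u,v in [(305,480),(788,208),(35,248)]]
print(P)
a=np.arctan2(*(P[1]-P[0])[:2]*[-1,1]); b=np.arctan2(*(P[0]-P[2])[1::-1]); print(np.degrees([a,b]))
print(np.linalg.norm(P[1]-P[0]),np.linalg.norm(P[0]-P[2]))
c=(P[1]+P[2])/2; print('centre',c)
print('pin',at_z(d,220+655/4,155+133/4,.136))
print('post',at_z(d,220+233/4,155+246/4,.132))
print('tin',at_z(d,220+97/4,155+210/4,.145), 'bowl',at_z(d,220+497/4,155+185/4,.145))
E
```

```text
[array([ 0.71713958, -0.18107307,  0.1       ]), array([0.71250604, 0.23394184, 0.1       ]), array([ 0.43857142, -0.18466924,  0.1       ])]
[0.63966658 0.7396173 ]
0.41504077915377247 0.2785913656748947
centre [0.57553873 0.0246363  0.1       ]
pin [0.62925783 0.18729398 0.136     ]
post [ 0.55067468 -0.10769836  0.132     ]
tin [ 0.48185764 -0.16224179  0.145     ] bowl [0.61718997 0.05341329 0.145     ]
```

>>> play_rows(series=[0,-3.4,-2.2,0,0,0,0,0,-3.4,-2.2,0,0,0,0,0,-3.4,-2.2,0,0,0,0,0,-3.4,-2.2,0,0,0,0,0,-3.4,-2.1,0,0,0,0,0,0,0,-2,0,0,0,0,0,0,-2,0,0,0,0,0,0,0,0,0,0])

```text
clock: 0.82
eef_pos: [0.4942, -0.1113, 0.2023]
eef_rot: [0.499, 0.502, -0.501, 0.499]
wrist_force: [-0.8, -0.3, 0.2]
grip_width: 0.479
```

>>> play_rows(series=[0,0,0,-2,0,0,0,0,0,0,-2,0,0,0,0,0.3,0.1,-1.5,0,0,0,0,0.3,0.1,-1,0,0,0,0,0,0,0,0,0,0,0,0,0,0,0,0,0])

```text
clock: 1.32
eef_pos: [0.5035, -0.1085, 0.138]
eef_rot: [0.5, 0.501, -0.499, 0.5]
wrist_force: [0.1, 0.5, 0.5]
grip_width: 0.04
```

```bash
python3 - <<'E'
from h import *
d=snap('scene','s1'); im=d['pixels'][155:305,220:420,::-1]
cv2.imwrite('pics/c2.png',cv2.resize(im,(800,600),interpolation=cv2.INTER_CUBIC))
s=get_state();print(s['eef_pos'],s['grip_width'],R.from_quat(s['eef_rot']).as_matrix())
E
```

```text
[ 0.50360857 -0.10842386  0.1382026 ] 0.023955701012842244 [[ 4.57552429e-04  9.99997772e-01  2.06090302e-03]
 [ 1.46018356e-03  2.06023293e-03 -9.99996812e-01]
 [-9.99998829e-01  4.60560267e-04 -1.45923764e-03]]
```

View pics/c2.png

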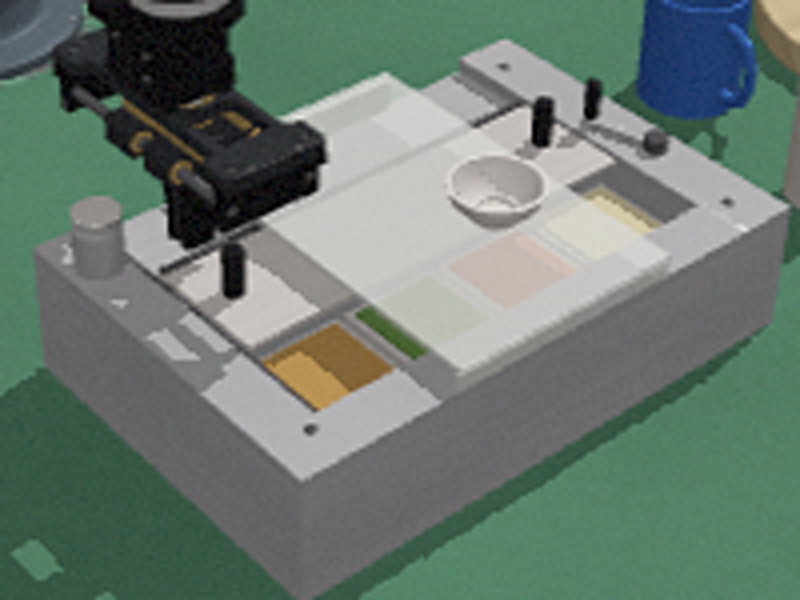

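Now everything is visible: left post top at (543,101), latch pin top at (593,83), pivot cap at (655,140) and right post top at (233,246), all in crop pixels.

```bash
python3 - <<'E'
from h import *
d=ld('s1')
for n,u,v,z in [('lp',543,101,.132),('pin',593,83,.136),('piv',655,138,.112),('rp',233,246,.132)]: print(n,at_z(d,220+u/4,155+v/4,z))
E
```

```text
lp [0.54931353 0.15950996 0.132     ]
pin [0.55843733 0.19858866 0.136     ]
piv [0.60998764 0.21058224 0.112     ]
rp [ 0.55067468 -0.10769836  0.132     ]
```

>>> play_rows(series=[0,0.4,0,-0.3,0,0,0,0,0.4,0,0,0,0,0,0,0.3,0,0,0,0,0,0,0.2,0,0,0,0,0])

```text
clock: 1.7
eef_pos: [0.5196, -0.1085, 0.138]
eef_rot: [0.501, 0.499, -0.498, 0.502]
wrist_force: [0.4, 0.3, 0.3]
grip_width: 0.003
```

>>> play_rows(series=[0,0.2,0,-0.2,0,0,0,0,0.2,0,-0.1,0,0,0,0,0.2,0,0,0,0,0,0,0.2,0,0,0,0,0])

```text
clock: 2.03
eef_pos: [0.5293, -0.1087, 0.1356]
eef_rot: [0.501, 0.499, -0.497, 0.502]
wrist_force: [0.3, 1.3, -1.2]
grip_width: 0.006
```

>>> play_rows(series=[0,0.2,0,-0.1,0,0,0,0,0.2,0,0,0,0,0])

```text
clock: 2.2
eef_pos: [0.5326, -0.1087, 0.1343]
eef_rot: [0.501, 0.499, -0.498, 0.502]
wrist_force: [-6.2, 0.8, 2.9]
grip_width: 0.009
```

>>> play_rows(series=[0,0.2,0,0,0,0,0,0,0.2,0,0,0,0,0])

```text
clock: 2.37
eef_pos: [0.5328, -0.1088, 0.1339]
eef_rot: [0.499, 0.502, -0.501, 0.499]
wrist_force: [-7.1, 0.3, 7.3]
grip_width: 0.01
```

>>> play_rows(series=[0,0.3,0,0.05,0,0,0,0,0.35,0,0.05,0,0,0])

```text
clock: 2.53
eef_pos: [0.533, -0.109, 0.134]
eef_rot: [0.495, 0.506, -0.505, 0.494]
wrist_force: [-9.0, -0.0, 6.6]
grip_width: 0.006
```

>>> play_rows(series=[0,0.4,0,0.05,0,0,0,0,0.4,0,0.05,0,0,0])

```text
clock: 2.7
eef_pos: [0.5336, -0.1092, 0.1342]
eef_rot: [0.491, 0.51, -0.509, 0.489]
wrist_force: [-8.8, 0.6, 6.6]
grip_width: 0.007
```

>>> play_rows(series=[0,0.4,0,0.1,0,-0.03,0,0,0.4,0,0.1,0,-0.03,0])

```text
clock: 2.87
eef_pos: [0.5346, -0.1093, 0.134]
eef_rot: [0.502, 0.5, -0.498, 0.499]
wrist_force: [-9.1, -0.2, 3.0]
grip_width: 0.006
```

>>> play_rows(series=[0,0.45,0,0.1,0,-0.015,0,0,0.45,0,0.1,0,-0.015,0,0,0.45,0,0.1,0,-0.015,0])

```text
clock: 3.12
eef_pos: [0.5351, -0.1095, 0.1337]
eef_rot: [0.507, 0.496, -0.494, 0.503]
wrist_force: [-9.6, 0.3, 5.0]
grip_width: 0.002
```

>>> play_rows(series=[0,0.6,0,0.1,0,0.0,0,0,0.6,0,0.1,0,0,0,0,0.6,0,0.1,0,-0.01,0])

```text
clock: 3.37
eef_pos: [0.5398, -0.1099, 0.1339]
eef_rot: [0.503, 0.501, -0.499, 0.496]
wrist_force: [-8.6, 0.3, 5.0]
grip_width: 0.006
```

>>> play_rows(series=[0,-2.2,0,0,0,0,0,0,-0.3,0,3,0,0,0,0,0,0,3,0,0,0,0,0,4,0,0,0,0,0,0,4,0,0,0,0,0,0,4,0,0,0,0,0,0,4,0,0,0,0,0,0,4,0,0,0,0])

```text
clock: 4.03
eef_pos: [0.5129, 0.0846, 0.1963]
eef_rot: [0.509, 0.493, -0.506, 0.491]
wrist_force: [0.1, 1.0, -0.2]
grip_width: 0.007
```

>>> play_rows(series=[0,0,4,0,0,0,0,0,0,2,0,0,0,0,0,0,0,0,0,0,0])

```text
clock: 4.28
eef_pos: [0.5122, 0.1586, 0.1975]
eef_rot: [0.509, 0.497, -0.5, 0.494]
wrist_force: [-0.1, -0.1, 0.2]
grip_width: 0.007
```

>>> play_rows(series=[0,0,0,-3,0,0,0,0,0,0,-2.3,0,0,0,0,0.4,0,-0.7,0,0,0,0,0.4,0,0,0,0,0,0,0.3,0,0,0,0,0,0,0.3,0,0,0,0,0,0,0.3,0,0,0,0,0])

```text
clock: 4.87
eef_pos: [0.5301, 0.1585, 0.1381]
eef_rot: [0.508, 0.498, -0.5, 0.494]
wrist_force: [-9.6, 0.8, 1.4]
grip_width: 0.008
```

>>> play_rows(series=[0,0.6,0,0,0,0,0,0,0.6,0,0.1,0,-0.01,0,0,0.6,0,0.1,0,-0.01,0,0,0.6,0,0.1,0,-0.01,0])

```text
clock: 5.2
eef_pos: [0.5378, 0.1576, 0.1382]
eef_rot: [0.504, 0.499, -0.504, 0.493]
wrist_force: [-10.0, 1.0, -0.2]
grip_width: 0.006
```

>>> play_rows(series=[0,0.6,0,0.1,0,-0.01,0,0,0.6,0,0.1,0,-0.01,0,0,0.6,0,0.1,0,-0.01,0])

```text
clock: 5.45
eef_pos: [0.5419, 0.1582, 0.1383]
eef_rot: [-0.502, -0.499, 0.505, -0.493]
wrist_force: [-9.3, 2.0, -1.5]
grip_width: 0.005
```

>>> play_rows(series=[0,-2,0,0,0,0,0,0,-0.3,0,3,0,0,0,0,0,-2,3,0,0,0,0,0,-4,0,0,0,0,0,0,-4,0,0,0,0,0,0,-4,0,0,0,0,0,0,-4,0,0,0,0,0,0,-4,0,0,0,0])

```text
clock: 6.12
eef_pos: [0.5215, -0.0599, 0.2105]
eef_rot: [0.503, 0.501, -0.495, 0.501]
wrist_force: [-0.2, 0.5, 0.0]
grip_width: 0.002
```

>>> play_rows(series=[0,0,-4,0,0,0,0,0,0,0,0,0,0,0,0,0,0,-3,0,0,0,0,0,0,-2.3,0,0,0,0,0,0,-0.5,0,0,0,0,0,0,0,0,0,0])

```text
clock: 6.62
eef_pos: [0.5261, -0.1209, 0.1615]
eef_rot: [0.513, 0.485, -0.499, 0.502]
wrist_force: [-0.0, 0.3, 0.4]
grip_width: 0.003
```

>>> play_rows(series=[0,0,0.6,-1.5,0,0.015,0,0,0,0.4,-0.8,0,0.015,0,0,0.3,0.1,-0.2,0,0,0,0,0.3,0,0,0,0,0])

```text
clock: 6.95
eef_pos: [0.5348, -0.1079, 0.1378]
eef_rot: [0.506, 0.492, -0.505, 0.496]
wrist_force: [0.2, 0.4, 1.0]
grip_width: 0.005
```

>>> play_rows(series=[0,0.4,0,0,0,0,0,0,0.5,0,0,0,0,0,0,0.6,0,0.1,0,-0.01,0,0,0.6,0,0.1,0,-0.01,0,0,0.6,0,0.1,0,-0.01,0,0,0.6,0,0.1,0,-0.01,0])

```text
clock: 7.45
eef_pos: [0.5507, -0.1069, 0.1379]
eef_rot: [-0.504, -0.495, 0.507, -0.493]
wrist_force: [-10.1, 0.9, 4.1]
grip_width: 0.006
```

>>> play_rows(series=[0,0.6,0,0.1,0,-0.01,0,0,-2.2,0,0,0,0,0,0,0,0,3,0,0,0,0,0,2,3,0,0,0,0,0,4,0,0,0,0,0,0,4,0,0,0,0,0,0,4,0,0,0,0,0,0,4,0,0,0,0])

```text
clock: 8.12
eef_pos: [0.5285, 0.0674, 0.202]
eef_rot: [-0.509, -0.489, 0.514, -0.487]
wrist_force: [1.3, 0.2, -0.6]
grip_width: 0.005
```

>>> play_rows(series=[0,0,4,0,0,0,0,0,0,3.7,0,0,0,0,0,0,0,0,0,0,0,0,0,0,-2,0,0,0])

```text
clock: 8.45
eef_pos: [0.5321, 0.1626, 0.1891]
eef_rot: [0.512, 0.492, -0.504, 0.492]
wrist_force: [1.5, -0.8, -0.4]
grip_width: 0.006
```

>>> play_rows(series=[0,0,-0.2,-2.5,0,0,0,0,0,-0.1,-1.5,0,0,0,0,0,0,-0.5,0,0,0,0,0.3,0,0,0,0,0,0,0.4,0,0,0,0,0,0,0.4,0,0,0,0,0])

```text
clock: 8.95
eef_pos: [0.5438, 0.1635, 0.1433]
eef_rot: [0.511, 0.494, -0.502, 0.493]
wrist_force: [-8.9, -0.4, -0.5]
grip_width: 0.009
```

>>> play_rows(series=[0,0.6,0,0,0,-0.01,0,0,0.6,0,0,0,-0.01,0,0,0.6,0,0,0,-0.01,0,0,0.6,0,0,0,-0.01,0,0,0.6,0,0,0,-0.01,0,0,0.6,0,0,0,-0.01,0])

```text
clock: 9.45
eef_pos: [0.56, 0.1647, 0.143]
eef_rot: [0.512, 0.49, -0.501, 0.497]
wrist_force: [-9.5, 0.7, 3.8]
grip_width: 0.005
```

>>> play_rows(series=[0,-2,0,0,0,0,0,0,-0.3,0,3,0,0,0,0,0,-2,3,0,0,0,0,0,-4,0,0,0,0,0,0,-4,0,0,0,0,0,0,-4,0,0,0,0,0,0,-4,0,0,0,0,0,0,-4,0,0,0,0])

```text
clock: 10.12
eef_pos: [0.5416, -0.051, 0.216]
eef_rot: [0.513, 0.492, -0.488, 0.506]
wrist_force: [-0.7, -0.5, 0.1]
grip_width: 0.002
```

>>> play_rows(series=[0,0,-3.2,0,0,0,0,0,0,0,0,0,0,0,0,0,0,-3,0,0,0,0,0,0,-2,0,0,0,0,0,0,-1,0,0,0,0,0,0,0,0,0,0])

```text
clock: 10.62
eef_pos: [0.5477, -0.1034, 0.1647]
eef_rot: [0.523, 0.478, -0.492, 0.507]
wrist_force: [-0.1, 0.3, 0.7]
grip_width: 0.004
```

>>> play_rows(series=[0,-0.4,-0.3,-1,0,0.03,0,0,-0.2,-0.2,-1,0,0.03,0,0,0,0,-0.6,0,0,0,0,0,0,0,0,0,0])

```text
clock: 10.95
eef_pos: [0.544, -0.1081, 0.1396]
eef_rot: [0.507, 0.493, -0.507, 0.493]
wrist_force: [-0.5, -0.2, -0.6]
grip_width: 0.007
```

>>> play_rows(series=[0,0.5,0,0,0,0,0,0,0.5,0,0,0,0,0,0,0.6,0,0.05,0,-0.01,0,0,0.6,0,0.05,0,-0.01,0,0,0.6,0,0.05,0,-0.01,0,0,0.6,0,0.05,0,-0.01,0,0,0.6,0,0.05,0,-0.01,0])

```text
clock: 11.53
eef_pos: [0.5663, -0.108, 0.1393]
eef_rot: [0.508, 0.493, -0.506, 0.492]
wrist_force: [-9.8, 0.2, 5.6]
grip_width: 0.008
```

>>> play_rows(series=[0,0.6,0,0.05,0,-0.01,0,0,0.6,0,0.05,0,-0.01,0,0,-2.2,0,0,0,0,0,0,0,0,3,0,0,0,0,0,2,3,0,0,0,0,0,4,0,0,0,0,0,0,4,0,0,0,0,0,0,4,0,0,0,0])

```text
clock: 12.2
eef_pos: [0.5469, 0.025, 0.2024]
eef_rot: [0.513, 0.487, -0.512, 0.487]
wrist_force: [1.4, 0.3, -0.6]
grip_width: 0.01
```

>>> play_rows(series=[0,0,4,0,0,0,0,0,0,4,0,0,0,0,0,0,3.2,0,0,0,0,0,0,0,0,0,0,0,0,0,0,-2,0,0,0])

```text
clock: 12.62
eef_pos: [0.5509, 0.1577, 0.1909]
eef_rot: [0.516, 0.49, -0.501, 0.493]
wrist_force: [0.8, -0.8, -0.2]
grip_width: 0.01
```

>>> play_rows(series=[0,0,0,-2.5,0,0.01,0,0,0,0,-1.8,0,0,0,0,0,0,-0.7,0,0,0,0,0.3,0,0,0,0,0,0,0.4,0,0,0,0,0])

```text
clock: 13.03
eef_pos: [0.5587, 0.1622, 0.1396]
eef_rot: [0.513, 0.494, -0.5, 0.492]
wrist_force: [-0.5, -0.5, 0.5]
grip_width: 0.007
```

>>> play_rows(series=[0,0.5,0,0,0,0,0,0,0.6,0,0.05,0,-0.01,0,0,0.6,0,0.05,0,-0.01,0,0,0.6,0,0.05,0,-0.01,0,0,0.6,0,0.05,0,-0.01,0])

```text
clock: 13.45
eef_pos: [0.5716, 0.1618, 0.1397]
eef_rot: [0.511, 0.493, -0.503, 0.493]
wrist_force: [-9.0, 0.3, 1.4]
grip_width: 0.004
```

>>> play_rows(series=[0,0.6,0,0,0,-0.01,0,0,-2,0,0,0,0,0,0,-0.3,0,3,0,0,0,0,0,-2,3,0,0,0,0,0,-4,0,0,0,0,0,0,-4,0,0,0,0,0,0,-4,0,0,0,0,0,0,-4,0,0,0,0])

```text
clock: 14.12
eef_pos: [0.5552, -0.012, 0.2118]
eef_rot: [0.512, 0.496, -0.491, 0.501]
wrist_force: [1.6, 0.0, -0.0]
grip_width: 0.002
```

>>> play_rows(series=[0,0,-4,0,0,0,0,0,0,-3.3,0,0,0,0,0,0,0,0,0,0,0,0,0,0,-3,0,0,0,0,-0.3,0,-2,0,0.02,0,0,-0.3,0,-1.3,0,0.02,0,0,0,0,-0.5,0,0,0])

```text
clock: 14.7
eef_pos: [0.5561, -0.1072, 0.1547]
eef_rot: [0.511, 0.491, -0.504, 0.493]
wrist_force: [-0.1, -0.4, 1.0]
grip_width: 0.002
```

>>> play_rows(series=[0,0,0,-1.0,0,0,0,0,0.3,0,-0.4,0,0,0,0,0.3,0,0,0,0,0,0,0.4,0,0,0,0,0,0,0.4,0,0,0,0,0])

```text
clock: 15.12
eef_pos: [0.5716, -0.1036, 0.1389]
eef_rot: [0.51, 0.493, -0.503, 0.494]
wrist_force: [-8.5, -1.6, 0.6]
grip_width: 0.006
```

>>> play_rows(series=[0,0.6,0,0.05,0,-0.01,0,0,0.6,0,0.05,0,-0.01,0,0,0.6,0,0.05,0,-0.01,0,0,0.6,0,0.05,0,-0.01,0,0,0.6,0,0.05,0,-0.01,0])

```text
clock: 15.53
eef_pos: [0.5841, -0.1036, 0.1387]
eef_rot: [0.511, 0.493, -0.502, 0.494]
wrist_force: [-9.5, -0.6, 3.9]
grip_width: 0.003
```

>>> play_rows(series=[0,-2.2,0,0,0,0,0,0,0,0,3,0,0,0,0,0,2,3,0,0,0,0,0,4,0,0,0,0,0,0,4,0,0,0,0,0,0,4,0,0,0,0,0,0,4,0,0,0,0,0,0,4,0,0,0,0])

```text
clock: 16.2
eef_pos: [0.562, 0.1124, 0.2056]
eef_rot: [0.518, 0.484, -0.507, 0.49]
wrist_force: [0.9, -0.4, 0.8]
grip_width: 0.005
```

>>> play_rows(series=[0,0,3,0,0,0,0,0,0,0,0,0,0,0,0,0,0,-2,0,0,0,0,-0.2,0,-2.5,0,0.01,0,0,0,0,-1.3,0,0,0,0,0,0,-0.4,0,0,0])

```text
clock: 16.7
eef_pos: [0.5637, 0.163, 0.1498]
eef_rot: [0.518, 0.492, -0.496, 0.494]
wrist_force: [-0.6, -0.6, -0.6]
grip_width: 0.002
```

>>> play_rows(series=[0,0,0,-0.7,0,0.01,0,0,0.2,-0.1,-0.4,0,0.01,0,0,0.4,0,0,0,0,0,0,0.4,0,0,0,0,0])

```text
clock: 17.03
eef_pos: [0.5749, 0.1612, 0.1391]
eef_rot: [0.513, 0.497, -0.502, 0.489]
wrist_force: [-6.9, 1.0, 2.1]
grip_width: 0.004
```

>>> play_rows(series=[0,0.6,0,0.05,0,-0.01,0,0,0.6,0,0.05,0,-0.01,0,0,0.6,0,0.05,0,-0.01,0,0,0.6,0,0.05,0,-0.01,0,0,0.6,0,0.05,0,-0.01,0])

```text
clock: 17.45
eef_pos: [0.5876, 0.1615, 0.139]
eef_rot: [0.512, 0.495, -0.502, 0.491]
wrist_force: [-10.5, -0.0, 3.6]
grip_width: 0.006
```

>>> play_rows(series=[0,-2.2,0,0,0,0,0,0,-0.2,0,3,0,0,0,0,0,-2,3,0,0,0,0,0,-4,0,0,0,0,0,0,-4,0,0,0,0,0,0,-4,0,0,0,0,0,0,-4,0,0,0,0,0,0,-4,0,0,0,0])

```text
clock: 18.12
eef_pos: [0.565, -0.0542, 0.2078]
eef_rot: [0.511, 0.499, -0.492, 0.498]
wrist_force: [1.5, -0.3, -0.5]
grip_width: 0.005
```

>>> play_rows(series=[0,0,-3.3,0,0,0,0,0,0,0,0,0,0,0,0,0,0,-3,0,0,0,0,-0.3,0,-2,0,0.02,0,0,-0.3,0,-1.3,0,0.02,0,0,0,0,-0.8,0,0,0,0,0,0,-0.5,0,0,0])

```text
clock: 18.7
eef_pos: [0.5634, -0.1062, 0.1362]
eef_rot: [0.508, 0.497, -0.507, 0.488]
wrist_force: [1.1, -1.0, 0.4]
grip_width: 0.004
```

Contact should come near x = .584; I'll push to about .597.

>>> play_rows(series=[0,0.6,0,0,0,0,0,0,0.5,0,0,0,0,0,0,0.4,0,0,0,0,0,0,0.4,0,0,0,0,0,0,0.5,0,0,0,0,0])

```text
clock: 19.12
eef_pos: [0.5873, -0.1031, 0.1358]
eef_rot: [-0.505, -0.501, 0.507, -0.487]
wrist_force: [-11.6, -0.7, 4.1]
grip_width: 0.008
```

>>> play_rows(series=[0,0.6,0,0.05,0,-0.01,0,0,0.6,0,0.05,0,-0.01,0,0,0.6,0,0.05,0,-0.01,0,0,0.6,0,0.05,0,-0.01,0])

```text
clock: 19.45
eef_pos: [0.597, -0.1033, 0.1358]
eef_rot: [-0.506, -0.5, 0.507, -0.487]
wrist_force: [-10.1, -0.3, 4.7]
grip_width: 0.004
```

>>> play_rows(series=[0,-2.2,0,0,0,0,0,0,0,0,3,0,0,0,0,0,2,3,0,0,0,0,0,4,0,0,0,0,0,0,4,0,0,0,0,0,0,4,0,0,0,0,0,0,4,0,0,0,0,0,0,4,0,0,0,0])

```text
clock: 20.12
eef_pos: [0.5742, 0.1118, 0.2021]
eef_rot: [-0.512, -0.492, 0.513, -0.483]
wrist_force: [0.8, -0.5, -0.4]
grip_width: 0.007
```

>>> play_rows(series=[0,0,3,0,0,0,0,0,0,0,0,0,0,0,0,0,0,-2,0,0,0,0,-0.2,0,-2.5,0,0.01,0,0,0,0,-1.3,0,0.01,0,0,0,0,-0.7,0,0,0,0,0,0,-0.4,0,0,0])

```text
clock: 20.7
eef_pos: [0.5758, 0.1616, 0.1384]
eef_rot: [0.508, 0.502, -0.506, 0.484]
wrist_force: [0.8, 0.1, -0.5]
grip_width: 0.004
```

>>> play_rows(series=[0,0.4,0,0,0,0,0,0,0.5,0,0,0,0,0,0,0.6,0,0,0,0,0,0,0.6,0,0.05,0,-0.01,0,0,0.6,0,0.05,0,-0.01,0])

```text
clock: 21.12
eef_pos: [0.5958, 0.1599, 0.1384]
eef_rot: [-0.507, -0.502, 0.508, -0.483]
wrist_force: [-9.2, 1.6, 2.2]
grip_width: 0.003
```

>>> play_rows(series=[0,0.6,0,0.05,0,-0.01,0,0,0.6,0,0.05,0,-0.01,0])

```text
clock: 21.28
eef_pos: [0.6005, 0.1605, 0.1384]
eef_rot: [-0.507, -0.501, 0.508, -0.484]
wrist_force: [-9.6, 1.2, 2.5]
grip_width: 0.006
```

Next, the right end: from .597 until it stops, expected near .606.

>>> play_rows(series=[0,-2.2,0,0,0,0,0,0,-0.2,0,3,0,0,0,0,0,-2,3,0,0,0,0,0,-4,0,0,0,0,0,0,-4,0,0,0,0,0,0,-4,0,0,0,0,0,0,-4,0,0,0,0,0,0,-4,0,0,0,0])

```text
clock: 21.95
eef_pos: [0.5793, -0.0554, 0.208]
eef_rot: [0.506, 0.505, -0.498, 0.491]
wrist_force: [0.7, -0.4, 0.6]
grip_width: 0.006
```

>>> play_rows(series=[0,0,-3.3,0,0,0,0,0,0,0,0,0,0,0,0,0,0,-3,0,0,0,0,-0.3,0,-2,0,0.02,0,0,-0.3,0,-1.2,0,0.02,0,0,0,0,-0.8,0,0,0,0,0,0,-0.4,0,0,0])

```text
clock: 22.53
eef_pos: [0.5784, -0.1087, 0.1393]
eef_rot: [-0.503, -0.503, 0.513, -0.481]
wrist_force: [-0.0, -0.8, 0.6]
grip_width: 0.004
```

>>> play_rows(series=[0,0.6,0,0,0,0,0,0,0.5,0,0,0,0,0,0,0.4,0,0,0,0,0])

```text
clock: 22.78
eef_pos: [0.5945, -0.1062, 0.1388]
eef_rot: [-0.502, -0.504, 0.512, -0.481]
wrist_force: [1.1, -0.7, -0.9]
grip_width: 0.003
```

>>> play_rows(series=[0,0.5,0,0,0,-0.015,0,0,0.5,0,0,0,-0.015,0,0,0.6,0,0.05,0,-0.015,0,0,0.6,0,0.05,0,-0.015,0])

```text
clock: 23.12
eef_pos: [0.6062, -0.1057, 0.1386]
eef_rot: [0.51, 0.497, -0.504, 0.489]
wrist_force: [-11.9, -0.5, 3.2]
grip_width: 0.007
```

>>> play_rows(series=[0,0.5,0,0.05,0,-0.01,0])

```text
clock: 23.2
eef_pos: [0.6064, -0.1057, 0.1386]
eef_rot: [0.51, 0.498, -0.504, 0.488]
wrist_force: [-13.8, -0.1, 6.9]
grip_width: 0.005
```

>>> play_rows(series=[0,0.5,0,0.05,0,-0.01,0])

```text
clock: 23.28
eef_pos: [0.6064, -0.1057, 0.1386]
eef_rot: [0.51, 0.498, -0.504, 0.488]
wrist_force: [-12.0, 0.3, 7.3]
grip_width: 0.002
```

>>> play_rows(series=[0,-2.2,0,0,0,0,0,0,0,0,3,0,0,0,0,0,2,3,0,0,0,0,0,4,0,0,0,0,0,4,0,0,0,0,0,0,4,0,0,0,0,0,0,4,0,0,0,0,0,0,4,0,0,0,0,0])

```text
clock: 23.95
eef_pos: [0.7329, -0.0408, 0.2027]
eef_rot: [0.508, 0.501, -0.507, 0.484]
wrist_force: [1.0, -0.7, 0.9]
grip_width: 0.004
```

I left out a number in that call, so the tool went +x instead of +y. It stayed well above everything (tips at z ≈ .177) with no contact. I'll return along a clear path.

>>> play_rows(series=[0,-3,3.8,0,0,0,0,0,-3,3.8,0,0,0,0,0,-3,3.8,0,0,0,0,0,-3,3.8,0,0,0,0,0,-3,3.8,0,0,0,0,0,0,0,0,0,0,0])

```text
clock: 24.45
eef_pos: [0.6118, 0.1358, 0.193]
eef_rot: [0.511, 0.498, -0.505, 0.486]
wrist_force: [-0.3, 0.9, -0.1]
grip_width: 0.005
```

>>> play_rows(series=[0,-2.5,1.5,0,0,0,0,0,-0.8,0.8,0,0,0,0,0,0,0,0,0,0,0])

```text
clock: 24.7
eef_pos: [0.578, 0.1642, 0.1956]
eef_rot: [0.512, 0.499, -0.5, 0.488]
wrist_force: [0.1, 0.3, -0.1]
grip_width: 0.002
```

>>> play_rows(series=[0,0,-0.1,-2.5,0,0,0,0,0,-0.1,-2,0,0,0,0,0,0,-0.7,0,0,0,0,0,0,-0.4,0,0,0,0,0.5,0,0,0,0,0,0,0.5,0,0,0,0,0,0,0.5,0,0,0,-0.01,0])

```text
clock: 25.28
eef_pos: [0.6012, 0.1609, 0.1436]
eef_rot: [0.519, 0.493, -0.494, 0.493]
wrist_force: [-7.7, 0.3, -0.6]
grip_width: 0.004
```

>>> play_rows(series=[0,0.5,0,0,0,-0.01,0,0,0.5,0,0,0,-0.01,0])

```text
clock: 25.45
eef_pos: [0.6037, 0.161, 0.1431]
eef_rot: [0.518, 0.493, -0.495, 0.493]
wrist_force: [-18.4, -0.7, 13.3]
grip_width: 0.003
```

>>> play_rows(series=[0,0.6,0,0.05,0,-0.01,0])

```text
clock: 25.53
eef_pos: [0.6037, 0.161, 0.1433]
eef_rot: [0.516, 0.494, -0.497, 0.493]
wrist_force: [-17.0, -0.7, 9.2]
grip_width: 0.004
```

>>> play_rows(series=[0,0.6,0,0.05,0,-0.01,0])

```text
clock: 25.62
eef_pos: [0.6038, 0.161, 0.1434]
eef_rot: [0.514, 0.494, -0.498, 0.492]
wrist_force: [-14.7, -1.2, 8.1]
grip_width: 0.003
```

>>> play_rows(series=[0,-1.5,0,0,0,0,0,0,-0.5,0,3,0,0,0,0,-1,0,3,0,0,0,0,-3.5,-2,3,0,0,0,0,-3.5,-3,2,0,0,0,0,0,-2,0,0,0,0])

```text
clock: 26.12
eef_pos: [0.5125, 0.1017, 0.2512]
eef_rot: [0.514, 0.497, -0.494, 0.495]
wrist_force: [-0.1, -0.6, -0.6]
grip_width: 0.006
```

```bash
python3 - <<'E'
from h import *
d=snap('scene','s2'); im=d['pixels'][140:290,220:450,::-1]
cv2.imwrite('pics/c3.png',cv2.resize(im,None,fx=3.4,fy=3.4,interpolation=cv2.INTER_CUBIC))
s=get_state();print(s['eef_pos'])
for n,u,v in [('sauce_a base',426,207),('mug base',397,186)]: print(n,at_z(d,u,v,0))
E
```

```text
[0.51479289 0.09678371 0.25066562]
sauce_a base [ 6.45798077e-01  3.71893565e-01 -1.11022302e-16]
mug base [0.5126238  0.38772718 0.        ]
```

View pics/c3.png

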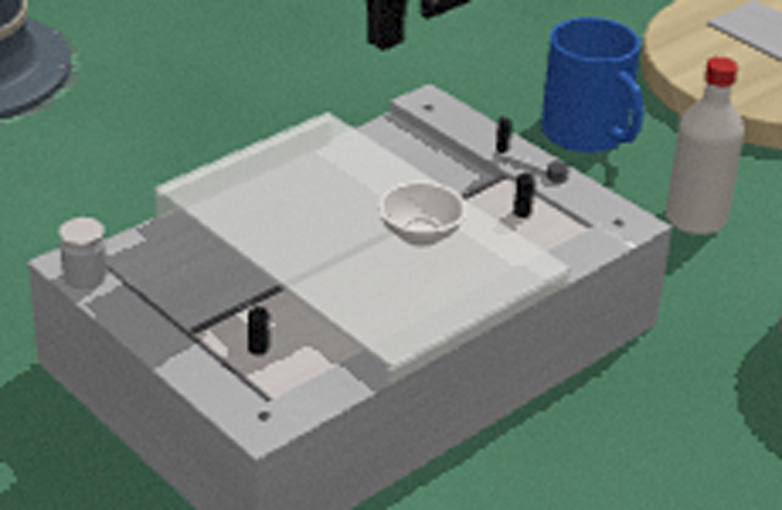

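The cover is now at the far wall. Post tops are at (258,312) on the right and (525,178) on the left, the latch pin top is at (504,121), and the bowl and tin haven't moved. The mug and bottle are well clear.

```bash
python3 - <<'E'
from h import *
d=ld('s2')
for n,u,v,z in [('lp',525,178,.132),('rp',258,312,.132),('pin',504,121,.136),('piv',558,168,.112)]: print(n,at_z(d,220+u/3.4,140+v/3.4,z))
E
```

```text
lp [0.62361881 0.15784391 0.132     ]
rp [ 0.62578889 -0.11063487  0.132     ]
pin [0.55780886 0.19915111 0.136     ]
piv [0.61031373 0.21170531 0.112     ]
```

>>> play_rows(series=[0,1,3,0,0,0,0,0,1,4,0,0,0,0,0,1,4,0,0,0,0,0,0.8,2.5,0,0,0,0,0,0,0,0,0,0,0])

```text
clock: 26.58
eef_pos: [0.5595, 0.23, 0.2584]
eef_rot: [0.525, 0.485, -0.496, 0.493]
wrist_force: [0.5, 0.0, 0.0]
grip_width: 0.007
```

>>> play_rows(series=[0,0,0.4,-3,-0.01,0.015,0,0,0,0.4,-3,-0.01,0.015,0,0,0,0.2,-2.5,0,0,0,0,0,0,-1.7,0,0,0,0,0,0,-0.7,0,0,0,0,0,0,-0.3,0,0,0])

```text
clock: 27.08
eef_pos: [0.5669, 0.2434, 0.1483]
eef_rot: [0.518, 0.486, -0.503, 0.494]
wrist_force: [-0.1, -0.1, 0.2]
grip_width: 0.004
```

>>> play_rows(series=[0,0,-0.5,-0.5,0,0.02,0,0,0,-0.6,-0.2,0,0,0,0,0,-0.5,0,0,0,0,0,0,-0.4,0,0,0,0,0,0,-0.4,0,0,0,0])

```text
clock: 27.5
eef_pos: [0.5701, 0.2166, 0.1443]
eef_rot: [0.515, 0.489, -0.507, 0.489]
wrist_force: [0.5, 0.3, 0.4]
grip_width: 0.008
```

>>> play_rows(series=[0,0,-0.4,0,0,0,0,0,0,-0.4,0,0,0,0])

```text
clock: 27.67
eef_pos: [0.5709, 0.2072, 0.1459]
eef_rot: [0.516, 0.489, -0.506, 0.489]
wrist_force: [0.6, -0.0, 0.2]
grip_width: 0.002
```

```bash
python3 - <<'E'
from h import *
a=snap('scene','s3')['pixels'][140:230,310:430,::-1]; d=snap('side','d3')
p=proj(d,[.57,.2,.13]).astype(int);print(p)
b=d['pixels'][max(0,p[1]-45):p[1]+45,p[0]-60:p[0]+60,::-1]
f=lambda x:cv2.resize(x,(780,585) if 0 else (390,292),interpolation=cv2.INTER_CUBIC)
cv2.imwrite('pics/c4.png',np.hstack([f(a),f(b)]))
E
```

```text
[300 154]
```

View pics/c4.png

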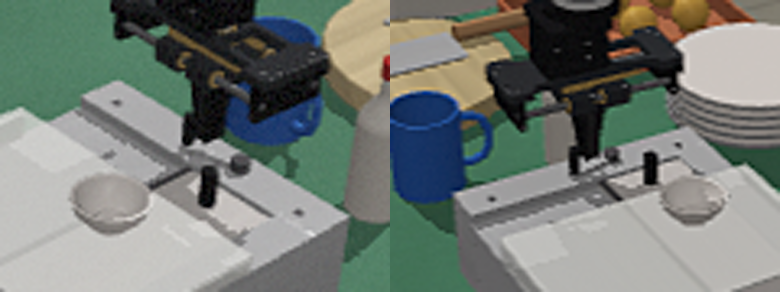

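The fingertip, at (590,140) in the side view, is about to pass on the +x side of the pin at (575,158). I'll back off in +y, shift to −x and lower a little.

>>> play_rows(series=[0,0,1.8,0,0,0,0,0,-0.8,0.3,-0.3,0,0,0,0,-0.6,0,-0.2,0,0,0,0,0,0,0,0,0,0])

```text
clock: 28.1
eef_pos: [0.5558, 0.2274, 0.1407]
eef_rot: [0.516, 0.488, -0.507, 0.489]
wrist_force: [0.0, 0.4, -0.8]
grip_width: 0.008
```

>>> play_rows(series=[0,0,-0.6,0,0,0,0,0,0,-0.4,0,0,0,0,0,0,-0.3,0,0,0,0,0,0,-0.3,0,0,0,0])

```text
clock: 28.43
eef_pos: [0.5555, 0.2119, 0.1407]
eef_rot: [0.517, 0.489, -0.505, 0.489]
wrist_force: [2.3, 3.5, -2.5]
grip_width: 0.005
```

>>> play_rows(series=[0,0.1,-0.4,0,0,0,0,0,0.1,-0.4,0,0,0,0,0,0.2,-0.4,0,0,0,0,0,0.2,-0.4,0,0,0,0])

```text
clock: 28.77
eef_pos: [0.5623, 0.198, 0.141]
eef_rot: [0.519, 0.49, -0.502, 0.488]
wrist_force: [1.8, 6.5, -1.8]
grip_width: 0.008
```

>>> play_rows(series=[0,0.2,-0.4,0,0,0,0,0,0.3,-0.4,0,0,0,0])

```text
clock: 28.93
eef_pos: [0.5679, 0.1922, 0.1412]
eef_rot: [0.52, 0.491, -0.5, 0.488]
wrist_force: [0.6, 5.8, -2.8]
grip_width: 0.005
```

>>> play_rows(series=[0,0,1.2,0,0,0,0,0,-1.5,0.5,0,0,0,0,0,-2.2,0,0,0,0,0,0,0,0,0,0,0,0,0,0,-1.5,0,0,0,0,0,0,-1.6,0,0,0,0,0,0,-0.6,0,0,0,0,0,0,0,0,0,0,0])

```text
clock: 29.6
eef_pos: [0.5301, 0.1642, 0.141]
eef_rot: [0.516, 0.488, -0.506, 0.489]
wrist_force: [-0.1, -0.3, 0.2]
grip_width: 0.004
```

>>> play_rows(series=[0,0.5,0.6,0,0,0,0,0,0.5,0.2,0,0,0,0,0,0.4,0,0,0,0,0,0,0.4,0,0,0,0,0])

```text
clock: 29.93
eef_pos: [0.5501, 0.1743, 0.1413]
eef_rot: [0.516, 0.488, -0.506, 0.489]
wrist_force: [1.6, 0.7, 0.1]
grip_width: 0.006
```

>>> play_rows(series=[0,0.4,0,0,0,0,0,0,0.4,0,0,0,0,0])

```text
clock: 30.1
eef_pos: [0.5576, 0.1748, 0.1407]
eef_rot: [0.514, 0.489, -0.508, 0.489]
wrist_force: [-7.8, -3.4, 2.6]
grip_width: 0.009
```

>>> play_rows(series=[0,0.35,-0.15,0,0,0,0,0,0.35,-0.15,0,0,0,0,0,0.35,-0.15,0,0,0,0,0,0.35,-0.1,0,0,0,0,0,0.35,-0.1,0,0,0,0])

```text
clock: 30.52
eef_pos: [0.5718, 0.1667, 0.1392]
eef_rot: [-0.509, -0.492, 0.512, -0.487]
wrist_force: [-3.7, -1.8, 4.1]
grip_width: 0.005
```

>>> play_rows(series=[0,0.35,-0.1,0,0,0,0,0,0.35,0,0,0,0,0,0,0.35,0,0,0,0,0])

```text
clock: 30.77
eef_pos: [0.5832, 0.1637, 0.139]
eef_rot: [-0.509, -0.491, 0.513, -0.487]
wrist_force: [-4.5, -2.2, 1.0]
grip_width: 0.007
```

>>> play_rows(series=[0,0.3,0,0,0,0,0,0,0.3,0,0,0,0,0])

```text
clock: 30.93
eef_pos: [0.5904, 0.1631, 0.1388]
eef_rot: [-0.509, -0.491, 0.513, -0.487]
wrist_force: [-3.8, -1.4, 1.5]
grip_width: 0.005
```

>>> play_rows(series=[0,0.25,0,0,0,0,0])

```text
clock: 31.02
eef_pos: [0.5912, 0.163, 0.1385]
eef_rot: [-0.507, -0.492, 0.515, -0.486]
wrist_force: [-13.3, -3.4, 9.3]
grip_width: 0.004
```

>>> play_rows(series=[0,0.25,0,0,0,0,0])

```text
clock: 31.1
eef_pos: [0.5913, 0.163, 0.1385]
eef_rot: [-0.505, -0.493, 0.517, -0.485]
wrist_force: [-11.9, -2.3, 10.2]
grip_width: 0.005
```

Hit the stop at 1.60. I'll retreat and check.

>>> play_rows(series=[0,-1.5,0,0,0,0,0,0,-0.8,0,2,0,0,0,0,-1,0,3,0,0,0,0,-3.5,-2,3,0,0,0,0,-3.5,-3,2,0,0,0,0,0,-2,0,0,0,0,0,0,0,0,0,0,0])

```text
clock: 31.68
eef_pos: [0.5032, 0.105, 0.2372]
eef_rot: [0.513, 0.492, -0.505, 0.49]
wrist_force: [0.2, -1.0, 0.7]
grip_width: 0.005
```

```bash
python3 - <<'E'
from h import *
d=snap('scene','s4'); im=d['pixels'][140:290,220:450,::-1]
cv2.imwrite('pics/c5.png',cv2.resize(im,None,fx=3.4,fy=3.4,interpolation=cv2.INTER_CUBIC))
s=get_state();print(s['eef_pos'],s['wrist_force'])
E
```

```text
[0.50324097 0.10726469 0.23746347] [1.02741056 0.37607874 0.69584205]
```

View pics/c5.png

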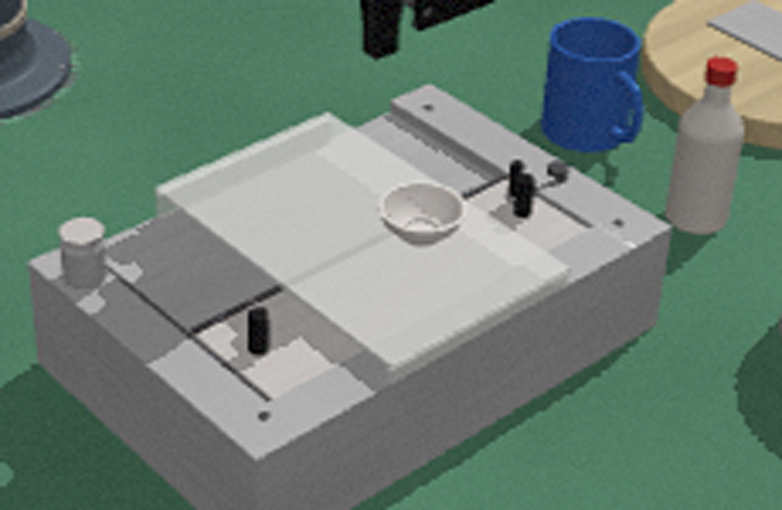

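The latch pin, top at (516,163), now sits right behind the left post at (524,178). Both posts are at the same pixels as at home, and the bowl, tin, mug and bottle haven't moved. The arm is clear, so I'm handing in.

```bash
python3 -c "
from bench import arm; print(arm.close_job())"
```

```text
the job is handed in; nothing more can be done
None
```

The cover is fully home at both ends and the turn latch is swung in behind its left post. I handed the job in at about 31.7 s, with the arm clear of everything.

- **Cover:** I walked it home with alternating pushes of about 9 to 12 N on the two posts, keeping the lead of either end to about 10 mm or less. It never wedged. Each end then stopped firmly where I had predicted, with the tool at x = 0.606 on the right and 0.604 on the left. In the picture, the posts were also within about 1 mm of where home should put them.
- **Latch:** I pushed the pin inward and then forward until it stopped firmly, where its 1.60 end stop should be. The last picture shows the pin directly behind the left post.
- **Other things:** the pinch bowl, spice tin, mug and white bottle look unmoved in the last picture. The orange bottle and steel cup were outside that view, and the arm did not go near them.

**What went wrong:**
- **Mistyped move:** one call sent the arm forward instead of left. It was well above everything and touched nothing.
- **Missed pin:** my first approach to the latch pin went past it to one side, so I corrected from a picture.
- **Highest force:** when the left end reached the wall, the wrist read about 18 N along the push, or 23 N with the vertical part. That was the highest reading, close to the 25 N limit but under it. I only saw the force at the end of each call, so a brief higher peak is possible.

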